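# Find and dot the high spot of a moulded wheel on the run-out stand

### The job

The plastic wheel on the run-out stand has a warped rim. Take the crank knob and turn the wheel slowly, watching the needle of the gauge meter, until you know the highest spot of the whole rim (there is a lesser one too); stop with that highest spot at the probe, let go, and press the red marker fully down there so that it dots the rim, then let it spring back. Make no mark anywhere else on the rim, keep off the probe, and leave the things lying around on the bench where they are.

Things in the scene. Friction and masses are not known exactly. Their poses are not given: they have to be found in the camera images.
- stand: Fixed green run-out stand, footprint 320 x 150 mm, front towards the robot. Origin on the bench straight below the wheel's centre; x points to the stand's back, z up. Its spindle leans 30 degrees from vertical to the front: outward (out of the wheel's face) is (-0.5, 0, 0.866) in the stand's frame; up the slope of the wheel, called 12 o'clock, is (0.866, 0, 0.5).
- spindle (a point): Centre of the wheel, 150 mm over the stand's origin, axes parallel to the stand's. Wheel: ivory plastic, five spokes, 200 mm across; rim 18 mm thick, centreline radius 91 mm, face 9 mm outward of this centre. The rim is warped: one highest spot about 3 mm proud, one lesser elsewhere, too slight to see. It turns with the crank, clamped at an angle to it that differs each time.
- lamp (a point): Middle of the underside of the black lamp bar, 300 mm long across the stand, 30 mm wide, 356 mm over the bench, just behind and above the marker. A vertical tool would run into it at the marker: come to knob and marker leaning, along the spindle, with the two fingers side by side across the stand (along its y), as the marker is close outside the knob's circle.
- crank (a joint): Angle of the spindle (rad), any number of turns, both ways; stays where it is left (friction 0.06 N m). 0: knob at 12 o'clock. Grows counter-clockwise as seen facing the wheel, right-handed about the outward spindle direction: at +1.57 the knob is on the side of the stand's +y.
- knob (a point): Middle of the black crank knob, 20 mm across, axis parallel to the spindle, revolving freely on its own pin. It goes round on a circle of 45 mm radius, this point 62 mm outward of the wheel's centre; the knob reaches from 36 to 86 mm outward, the crank arm's face is at 35 mm. Fingers can hold it and carry it round without turning the wrist.
- needle (a joint): Angle of the meter's red needle (rad): 0.8 rad per mm that the rim pushes the probe outward, near 0 on the true part of the rim; grows clockwise as seen from above. The greater, the higher the spot of the rim that is at the probe.
- meter: Fixed grey gauge meter, 175 x 155 x 62 mm, a level white dial 136 mm across under glass on top; origin on the bench below the needle's pivot. Red needle, 58 mm from pivot to tip, 69 mm over the bench; at 0 it points 120 degrees counter-clockwise (from above) from the meter's x axis. Stands to the left or the right of the stand.
- probe: Steel probe plunger with a ball tip 8 mm across, sprung with about 1 N against the outside of the rim at 12 o'clock; origin at the ball's centre. Not to be touched.
- marker_top (a point): Middle of the top of the marker's red cap, 24 mm across, at 12 o'clock over the middle of the rim: 91 mm up the slope and 62 mm outward of the wheel's centre. It is pressed in along the spindle (against outward) and springs back.
- marker (a joint): How far the marker is pressed in (m): 0 up, 0.008 fully down with its pen on the rim's face; the spring takes 1.6 N at the start, 4.8 N at full depth.
- bowl: White bowl, 150 mm across, 55 mm high, loose. Bystander; origin under its centre.
- frames: Stack of four ivory moulded frames, 190 x 126 x 24 mm, loose. Bystander; origin under its centre.
- carton: Small open cardboard carton, 160 x 130 x 85 mm with flaps up to 125 mm high, loose. Bystander; origin under its centre.

How it is judged (in metres and radians):
On the way, in this order (a step that is already met when the one before it is completed fails the run):
1. the wheel stands still with its highest spot at the probe (value of joint needle above 2.1 rad and velocity of joint crank between -0.1 and 0.1 rad/s), for 0.5 s.
2. the marker is pressed down on the high spot (all of step 1 and value of joint marker above 0.0065 m), for 0.1 s.
At the end, for the whole second after the job is handed in: The wheel is at rest with its highest spot at the probe (needle above 2.1 rad; it peaks at about 2.4, and 2.1 is about 10 degrees of wheel to either side), and the marker has been pressed at least 6.5 mm down there and has sprung back to within 2 mm of its top (value of joint needle above 2.1 rad and value of joint marker below 0.002 m and velocity of joint crank between -0.05 and 0.05 rad/s); the robot touches nothing.
It fails at once if the marker is pressed more than 6 mm down with the highest spot not at the probe (a false mark) (value of joint marker above 0.006 m and value of joint needle below 2.05 rad).
It fails at once if the wheel is turned faster than 4 rad/s (velocity of joint crank above 4 rad/s or velocity of joint crank below -4 rad/s).
It fails at once if the robot touches the probe with more than 1 N (contact force between any of the fingers, the arm and probe above 1 N).
It fails at once if the bowl, the frames or the carton is moved more than 25 mm (distance of any of bowl, frames, carton from where it was at the start of the episode above 0.025 m).
It also fails if it takes over 72 s, if anything falls off the work surface, if the arm or the gripper's body presses on something with over 40 N, if the wrist force passes 120 N, or if a joint passes its speed limit or range.

### The arm

A 6-joint arm with a two-finger parallel gripper is mounted at the origin on the work surface. World frame = base frame: x ahead of the robot, y to its left, z up, the work surface at z = 0. Lengths are in m, angles in degrees, forces in N, time in s.
With the tool pointing down it reaches from about 0.4 to 0.825 m from the base axis. Payload 7 kg.
Tool frame: the origin (TCP) lies between the finger pads; the fingertips stand 11 mm ahead of it and the grasp point (between the pads) lies 8 mm behind it; z points along the fingers, y is the direction in which the jaws open and shut (so a half turn about z gives the same grasp; the last joint's range is limited). The gripper opens to 88 mm and grips with 3 to 60 N. Pads are 19 mm wide; open, the fingers measure 130 mm over their backs; the gripper's body (78 mm by 193 mm) begins 47 mm behind the grasp point.
Start: joints at [88.814, 20.546, 0.682, 0, -70.136, -16.507], TCP at [0.205, 0.643, 0.238] pointing down, gripper open.
Joint ranges: [-176.03, 176.03], [-82.01, 121.73], [-58.28, 71.71], [-173.87, 95.51], [-174.79, -0.11], [-173.66, 173.66]. Speed limits (degrees/s): [136.94, 136.94, 172.46, 180, 180, 180].

### API

Orientations are given as [roll, pitch, yaw] about the fixed x, y, z axes, in that order (R = Rz(yaw) Ry(pitch) Rx(roll)).
In Python, from plant import r gives the robot as it stands.
- The arm moves only by the shell command python3 -m inch 'ROWS' [OPENING] [FORCE]. ROWS is JSON, a list of rows, each an object of numbers: "x", "y", "z": the shift along the tool's x, y, z as a fraction of full scale; "yaw": the turn about the tool's z as a fraction of full scale. In form: [{"x": .., "y": .., "z": .., "yaw": ..}, ...]. A call has 1 to 5 rows; each row shifts and turns the pose as measured when the row begins, along the tool's axes as they then stand; what a row does not reach is not made up. Full scale, the value 1, is 0.025 m for a shift and 4 degrees for a turn. A row lasts 1/12 s, in which the tool goes at most 41.7 mm and 7.16 degrees, less where a joint would pass 70% of its speed; a pose out of reach is approached as far as the arm can. A call with a number of a shift or a turn outside -1 to 1 is refused whole. A call with a gripper value outside its range is refused whole. OPENING is the opening, from -1 (shut) to 1 (fully open), set as the call begins (- or left out, the last holds). The fingers move at their own pace and stop on an object; FORCE is the grip in N (left out, the last holds). Time passes only in rows, so rows that do not move let the fingers close. It gives the time, the measured TCP pose, the force and the opening at its end, in the units of the state.
- r.get_state(): the state, without advancing time (a new reading comes with each control period).
- r.capture(name): name is "scene" or "top" or "wrist"; returns (picture, depth): 400x640x3 uint8, red, green, blue; 400x640 float32, m along the optical axis (not along the pixel's ray), 0 where there is no reading.
- r.camera_info(name): a dict with "mtx" (3x3 intrinsics, pixels), "k1" (the pictures are not rectified: a ray, as slopes to the right and down, at radius r is drawn at 1 + k1 r^2 times it, then the intrinsics apply), "pose" (4x4, takes a point from camera to world coordinates). Camera axes: x right, y down, z forward; pixel columns grow to the right and rows downward; lengths in m; the calibration is good to about 2 mm. A picture is of the moment at which its call begins: read the wrist's pose just before it. camera_info takes no time and is no camera call; for the wrist camera it gives the pose at the moment of the call.
- r.close_job(): hands the job in, once; it reports no verdict.
The state is a dict: "time_s": time; "joints": joint angles; "qd": joint speeds; "joint_torque": joint torques, N m; "tcp_pos": TCP position; "eef_rot": TCP orientation; "contact_force": force on the tool from outside, world axes, zero at the start; "moment": the same for the moment, N m; "gripper_width": finger opening in m.
Only numpy, scipy, OpenCV 4.12 (cv2) and the standard library are available. Lean on these libraries where they do the work, as an engineer would, in place of code of your own. Each camera call takes 0.05 s, during which the arm holds its last target. There are 200 camera calls.

## Working session

There is one attempt and no reset: what is moved stays moved. The work goes in short steps, Python scripts to look and compute and a shell command to move; the robot and the scene stay as the last step left them, time stands still between calls to the robot, and variables do not carry over. Pictures are saved under pics/ and viewed, about 8 in all and at most 12, crops included, and the job is handed in when it is done.

```bash
ls; mkdir -p pics; python3 - <<'E'
from plant import r
import cv2,numpy as np
print(r.get_state())
ims=[]
for n in("scene","top"):
    p,d=r.capture(n); np.savez(f'pics/{n}0.npz',p=p,d=d); ims.append(p)
    i=r.camera_info(n); print(n,i)
cv2.imwrite('pics/a.png',cv2.cvtColor(np.vstack(ims),cv2.COLOR_RGB2BGR)[:, :])
cv2.imwrite('pics/s0.png',ims[0][...,::-1]);cv2.imwrite('pics/t0.png',ims[1][...,::-1])
E
```

```text
pics
{'time_s': 0.0, 'joints': array([ 8.88160219e+01,  2.05931019e+01,  6.35321461e-01, -1.72524736e-02,
       -7.01351495e+01, -1.65075089e+01]), 'qd': array([-0.05908237, -0.11903905, -0.04022605, -0.06065127, -0.06555393,
       -0.07561133]), 'joint_torque': array([ 9.08765778e-04, -5.82712841e+01,  2.93042529e+01,  6.99683368e+00,
        6.95352210e-03, -1.65289262e-04]), 'tcp_pos': array([0.20501868, 0.64264427, 0.23662462]), 'eef_rot': array([ 1.79906292e+02, -1.08574523e-02, -1.76973538e+01]), 'contact_force': array([-0.35829788,  0.49401037, -0.4454987 ]), 'moment': array([ 0.0574604 , -0.02543391,  0.01446258]), 'gripper_width': 0.087419214247146}
scene {'mtx': array([[426.23850639,   0.        , 317.86605578],
       [  0.        , 426.23850639, 200.32397299],
       [  0.        ,   0.        ,   1.        ]]), 'k1': -0.0738190302171505, 'pose': array([[ 0.87953246,  0.39951527, -0.25847669,  0.85067333],
       [ 0.47583559, -0.7404731 ,  0.47463678, -0.54920693],
       [-0.0017704 , -0.54045087, -0.84137371,  1.21388998],
       [ 0.        ,  0.        ,  0.        ,  1.        ]])}
top {'mtx': array([[419.70593146,   0.        , 319.42169097],
       [  0.        , 419.70593146, 197.33088579],
       [  0.        ,   0.        ,   1.        ]]), 'k1': -0.04556979415251969, 'pose': array([[-0.00976181, -0.98548979,  0.1694538 ,  0.33102357],
       [-0.99991832,  0.01101838,  0.00647661, -0.01605688],
       [-0.00824974, -0.16937673, -0.98551685,  1.46706771],
       [ 0.        ,  0.        ,  0.        ,  1.        ]])}
```

View pics/s0.png

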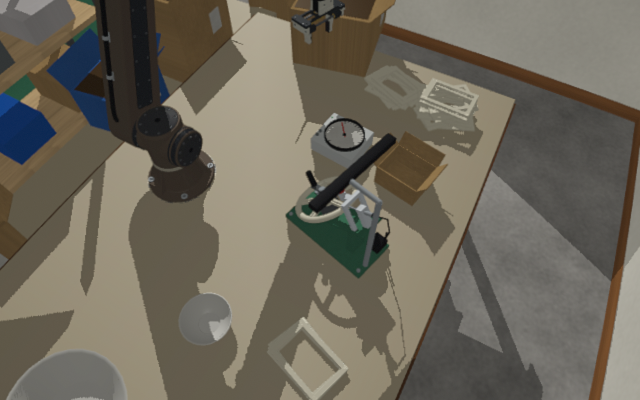

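View pics/t0.png

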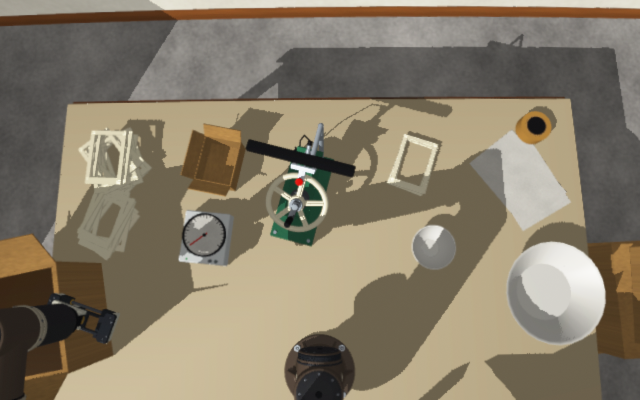

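The scene view shows the stand near (345,215), with the meter left of it and the bowl at (205,318). In the top view, the lamp bar runs from (248,146) to (355,171), the red cap is at (300,182), the black knob near (290,220) and the meter dial at (205,235), with the needle pointing lower-left.

```bash
cat > h.py <<'E'
import numpy as np,cv2
from plant import r
def rays(n,uv,info=None):
    i=info or r.camera_info(n); k=i['mtx']; uv=np.atleast_2d(uv).astype(float)
    p=cv2.undistortPoints(uv.reshape(-1,1,2),k,np.array([i['k1'],0,0,0.]))[:,0]
    T=i['pose']; d=np.c_[p,np.ones(len(p))]@T[:3,:3].T
    return T[:3,3],d
def onz(n,uv,z,info=None):
    o,d=rays(n,uv,info); return o+d*((z-o[2])/d[:,2])[:,None]
def cloud(n,dep,mask,info=None):
    v,u=np.nonzero(mask&(dep>0)); o,d=rays(n,np.c_[u,v],info)
    return np.c_[u,v],o+d*dep[v,u][:,None]
def proj(n,P,info=None):
    i=info or r.camera_info(n);T=i['pose'];q=(np.atleast_2d(P)-T[:3,3])@T[:3,:3]
    s=q[:,:2]/q[:,2:]; s=s*(1+i['k1']*(s**2).sum(1))[:,None]
    return s@i['mtx'][:2,:2].T+i['mtx'][:2,2]
E
python3 - <<'E'
from h import *
for n in('scene','top'):
    z=np.load(f'pics/{n}0.npz');p,d=z['p'].astype(int),z['d']
    R,G,B=p[...,0],p[...,1],p[...,2]
    red=(R>110)&(G<R*.45)&(B<R*.45)
    uv,P=cloud(n,d,red); k=(P[:,2]>.2)&(P[:,2]<.27)&(abs(P[:,1])<.4)
    print(n,'cap',k.sum(),uv[k].mean(0),P[k].mean(0), onz(n,uv[k].mean(0),.249))
    k=(P[:,2]<.1)&(P[:,2]>.04); print(' needle px',k.sum(),P[k].mean(0),)
    dark=(p.max(2)<60); uv,P=cloud(n,d,dark)
    k=(P[:,2]>.34)&(P[:,2]<.39)&(abs(P[:,1])<.4)&(P[:,0]>.3)
    q=P[k]; c,(w,h),a=cv2.minAreaRect(q[:,:2].astype(np.float32)); print(' lamp',k.sum(),c,w,h,a,np.median(q[:,2]))
    k=(P[:,2]>.15)&(P[:,2]<.26)&(abs(P[:,1])<.3)&(P[:,0]>.3); print(' knob?',k.sum(),uv[k].mean(0),P[k].mean(0),np.ptp(P[k],axis=0))
    gr=(G>R*1.3)&(G>B*1.1)&(G>30); uv,P=cloud(n,d,gr);k=(P[:,2]<.03)&(P[:,0]>.2);print(' green',cv2.minAreaRect(P[k][:,:2].astype(np.float32)),np.median(P[k][:,2]))
b=cv2.imread('pics/t0.png');s=cv2.imread('pics/s0.png')
a=cv2.resize(b[120:280,170:370],None,fx=4,fy=4,interpolation=3)[:600]
cv2.imwrite('pics/c.png',a[:600])
E
```

```text
Traceback (most recent call last):
  File "h.py", line 11, in cloud
    v,u=np.nonzero(mask&(dep>0)); o,d=rays(n,np.c_[u,v],info)
                                      ~~~~^^^^^^^^^^^^^^^^^^^
  File "h.py", line 5, in rays
    p=cv2.undistortPoints(uv.reshape(-1,1,2),k,np.array([i['k1'],0,0,0.]))[:,0]
      ~~~~~~~~~~~~~~~~~~~^^^^^^^^^^^^^^^^^^^^^^^^^^^^^^^^^^^^^^^^^^^^^^^^^
cv2.error: OpenCV(4.12.0) /io/opencv/modules/calib3d/src/undistort.dispatch.cpp:347: error: (-215:Assertion failed) CV_IS_MAT(_src) && CV_IS_MAT(_dst) && (_src->rows == 1 || _src->cols == 1) && (_dst->rows == 1 || _dst->cols == 1) && _src->cols + _src->rows - 1 == _dst->rows + _dst->cols - 1 && (CV_MAT_TYPE(_src->type) == CV_32FC2 || CV_MAT_TYPE(_src->type) == CV_64FC2) && (CV_MAT_TYPE(_dst->type) == CV_32FC2 || CV_MAT_TYPE(_dst->type) == CV_64FC2) in function 'cvUndistortPointsInternal'
```

```bash
python3 - <<'E'
from h import *
def rep(s,f):
    try: print(s,f())
    except Exception as e: print(s,'none')
for n in('scene','top'):
    z=np.load(f'pics/{n}0.npz');p,d=z['p'].astype(int),z['d']
    R,G,B=p[...,0],p[...,1],p[...,2]
    def sel(m,zlo,zhi,xlo=.3):
        uv,P=cloud(n,d,m);k=(P[:,2]>zlo)&(P[:,2]<zhi)&(abs(P[:,1])<.4)&(P[:,0]>xlo);return uv[k],P[k]
    red=(R>90)&(G<R*.5)&(B<R*.5)
    def f():
        uv,P=sel(red,.2,.27); return len(P),uv.mean(0),P.mean(0),onz(n,uv.mean(0),.249)
    rep(n+' cap',f)
    def f():
        uv,P=sel(red,.04,.1,.2); i=np.argmax(((P-P.mean(0))**2).sum(1));return len(P),onz(n,uv,.069).mean(0),uv.mean(0),uv.min(0),uv.max(0)
    rep(' needle',f)
    dark=p.max(2)<70
    def f():
        uv,P=sel(dark,.34,.4); return len(P),cv2.minAreaRect(P[:,:2].astype(np.float32)),np.median(P[:,2])
    rep(' lamp',f)
    def f():
        uv,P=sel(dark,.15,.3); return len(P),uv.mean(0),P.mean(0),P.min(0),P.max(0)
    rep(' knob?',f)
    def f():
        uv,P=sel((G>R*1.3)&(G>B*1.1)&(G>30),.0,.04); return cv2.minAreaRect(P[:,:2].astype(np.float32)),np.median(P[:,2])
    rep(' green',f)
b=cv2.imread('pics/t0.png');s=cv2.imread('pics/s0.png')
a=cv2.resize(b[130:280,170:370],None,fx=4,fy=4,interpolation=2)
cv2.imwrite('pics/c.png',a)
E
```

```text
scene cap (1, array([343., 191.]), array([0.60030294, 0.05411149, 0.24927514]), array([[0.60023153, 0.05428357, 0.249     ]]))
 needle none
 lamp (1410, ((0.6298251152038574, 0.04470065236091614), (0.30282437801361084, 0.030765315517783165), 74.93553924560547), np.float64(0.38015202189568975))
 knob? (313, array([343.39297125, 212.08945687]), array([0.61209324, 0.03543182, 0.17855072]), array([ 0.46135799, -0.01734753,  0.15002083]), array([0.75116392, 0.09994324, 0.25741466]))
 green (((0.585018515586853, 0.051203638315200806), (0.1465403288602829, 0.31822752952575684), 75.90548706054688), np.float64(0.017386214040841397))
top cap (47, array([298.63829787, 181.42553191]), array([0.58920582, 0.05317959, 0.24805795]), array([[0.5890156 , 0.05312084, 0.249     ]]))
 needle (3, array([0.44115256, 0.39419189, 0.069     ]), array([200., 237.]), array([199, 236]), array([201, 238]))
 lamp (1304, ((0.6291876435279846, 0.042197681963443756), (0.3003906011581421, 0.03385977819561958), 74.51107788085938), np.float64(0.37980816888811686))
 knob? (179, array([302.40782123, 186.94413408]), array([0.58473441, 0.04436055, 0.18858206]), array([ 0.46150789, -0.01719421,  0.15005493]), array([0.73823729, 0.10032844, 0.2588665 ]))
 green (((0.5848358869552612, 0.05512893199920654), (0.15060822665691376, 0.31730860471725464), 74.7506332397461), np.float64(0.016810786457773785))<stdin>:15: RuntimeWarning: Mean of empty slice.
  ret = um.true_divide(
```

View pics/c.png

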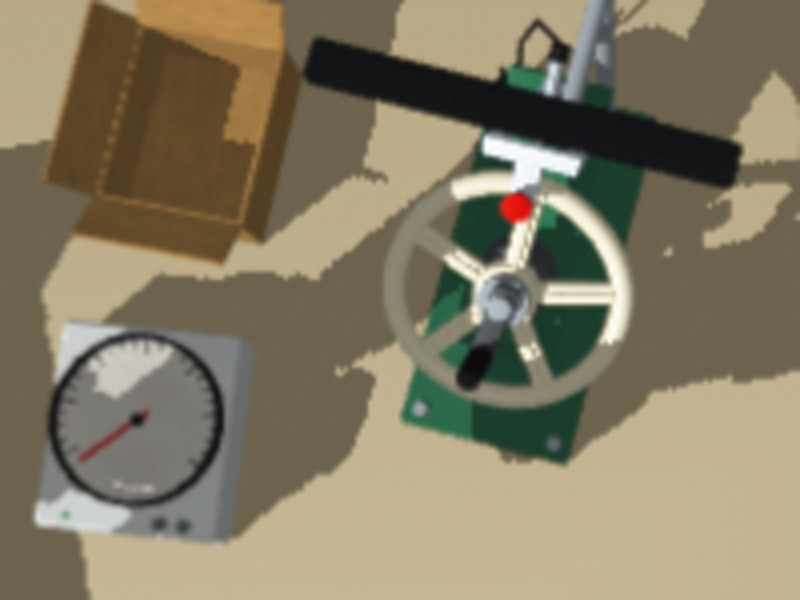

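The crop shows the cap at (515,207), the hub at (502,295) and the knob at (475,368), so the knob is near 6 o'clock. The needle points from (138,418) to lower-left (80,460).

```bash
python3 -m inch '[{"z":-1,"yaw":-0.62},{"z":-1},{"z":-1},{"z":-1},{"z":-1}]' ; python3 -m inch '[{"z":-1},{"z":-1},{"z":-1},{"z":-1},{"z":-1}]'
cat >> h.py <<'E'
yaw=np.radians(-15.2);SX=np.array([np.cos(yaw),np.sin(yaw),0]);SY=np.array([-np.sin(yaw),np.cos(yaw),0]);SZ=np.array([0,0,1.])
RS=np.c_[SX,SY,SZ]; SO=np.array([.5430,.0657,0])
OUT=np.array([-.5,0,.8660254]);UP=np.array([.8660254,0,.5])
def knob(a,out=.062): return np.array([0,0,.15])+out*OUT+.045*(np.cos(a)*UP+np.array([0,np.sin(a),0]))
E
python3 - <<'E'
from h import *
z=np.load('pics/top0.npz');p,d=z['p'].astype(int),z['d']
m=np.zeros(d.shape,bool);m[208:235,278:302]=True
m&=p.max(2)<70
uv,P=cloud('top',d,m);k=(P[:,2]>.165)
print(len(P),k.sum(),(P[k]-SO)@RS)
# ray from knob pixel mean onto plane outward .062
o,dd=rays('top',uv[k].mean(0)); o=RS.T@(o-SO);dd=RS.T@dd[0]
c=np.array([0,0,.15]);t=((c+.062*OUT-o)@OUT)/(dd@OUT);q=o+t*dd-c-.062*OUT
print('knob rel',q@UP,q[1],np.hypot(q@UP,q[1]),np.degrees(np.arctan2(q[1],q@UP)))
# expected pixels of hub & cap
c=np.array([0,0,.15])
for nm,s in(('hub0',c),('cap',c+.091*UP+.062*OUT),('k175',knob(np.radians(175)))): print(nm,proj('top',RS@s+SO))
E
```

```text
204 65 [[-3.08095543e-02 -8.32358758e-03  1.73600283e-01]
 [-3.67680102e-02 -6.18128044e-03  1.65756567e-01]
 [-4.44465465e-02 -1.79585168e-03  1.65929987e-01]
 [-5.08993194e-02  9.19834916e-03  1.68508302e-01]
 [-4.75310926e-02 -2.66910720e-03  1.66382558e-01]
 [-5.38596340e-02  8.44337644e-03  1.67826491e-01]
 [-5.32615262e-02  5.21873491e-03  1.69713614e-01]
 [-5.91332672e-02  1.28559645e-02  1.74833640e-01]
 [-5.84898312e-02  9.69037228e-03  1.76276549e-01]
 [-5.73639487e-02  7.07684886e-03  1.72735086e-01]
 [-5.65059711e-02  4.14921986e-03  1.71976672e-01]
 [-5.55909666e-02  1.27814207e-03  1.70646892e-01]
 [-5.42859229e-02 -1.19696227e-03  1.65391778e-01]
 [-6.26336516e-02  1.53939063e-02  1.71709593e-01]
 [-6.26768745e-02  1.13807759e-02  1.80551159e-01]
 [-6.23380206e-02  7.87202126e-03  1.85223204e-01]
 [-6.16825184e-02  4.75486541e-03  1.86495555e-01]
 [-5.99659117e-02  2.82866912e-03  1.76632673e-01]
 [-5.87440058e-02  3.07981443e-04  1.72043785e-01]
 [-5.76366953e-02 -2.36017825e-03  1.68697017e-01]
 [-6.70502911e-02  1.27837399e-02  1.87186060e-01]
 [-6.67463547e-02  9.2
[... 1800 characters left out ...]
05301855e-01]
 [-8.32776049e-02  6.74929346e-03  2.04589337e-01]
 [-8.23660685e-02  4.02557272e-03  2.02731554e-01]
 [-8.13800695e-02  1.39006918e-03  1.99973044e-01]
 [-8.10539886e-02 -2.11788532e-03  2.05411378e-01]
 [-8.65546995e-02  9.48146031e-03  1.99214648e-01]
 [-8.57370333e-02  6.61659306e-03  1.98550216e-01]
 [-8.49615528e-02  3.68855504e-03  1.98439891e-01]
 [-8.45264719e-02  2.94952177e-04  2.02694933e-01]]
knob rel -0.042883081852122806 0.005451437128567577 0.04322819538105413 172.75523292642228
hub0 [[296.47960505 202.07340987]]
cap [[298.619585   181.37252823]]
k175 [[288.69785507 221.81001078]]validation failed for argument at $[0]...
validation failed for argument at $[0]...
```

```bash
python3 -m inch '[{"x":0,"y":0,"z":-1,"yaw":-0.62},{"x":0,"y":0,"z":-1,"yaw":0},{"x":0,"y":0,"z":-1,"yaw":0},{"x":0,"y":0,"z":-1,"yaw":0},{"x":0,"y":0,"z":-1,"yaw":0}]'
```

```text
time_s: 0.52
tcp_pos: [0.204, 0.6393, 0.3553]
eef_rot: [178.8, -0.1, -15.1]
contact_force: [0.2, 0.5, -0.7]
gripper_width: 0.0879
```

```bash
python3 -m inch '[{"x":0,"y":0,"z":-1,"yaw":0},{"x":0,"y":0,"z":-1,"yaw":0},{"x":0,"y":0,"z":-1,"yaw":0},{"x":0,"y":0.5,"z":-1,"yaw":0},{"x":0,"y":1,"z":-1,"yaw":0}]'; python3 -m inch '[{"x":1,"y":1,"z":0,"yaw":0},{"x":1,"y":1,"z":0,"yaw":0},{"x":1,"y":1,"z":0,"yaw":0},{"x":1,"y":1,"z":0,"yaw":0},{"x":1,"y":1,"z":0,"yaw":0}]';python3 -m inch '[{"x":1,"y":1,"z":0,"yaw":0},{"x":1,"y":1,"z":0,"yaw":0},{"x":1,"y":1,"z":0,"yaw":0},{"x":1,"y":1,"z":0,"yaw":0},{"x":1,"y":1,"z":0,"yaw":0}]'
```

```text
time_s: 0.93
tcp_pos: [0.1945, 0.6066, 0.4815]
eef_rot: [178.3, -0.1, -15.2]
contact_force: [-0.5, -0.4, -0.5]
gripper_width: 0.0875
time_s: 1.35
tcp_pos: [0.2815, 0.4508, 0.4883]
eef_rot: [178.5, -0.1, -14.7]
contact_force: [1.2, 0.4, 0.2]
gripper_width: 0.0877
time_s: 1.77
tcp_pos: [0.3723, 0.2892, 0.4912]
eef_rot: [178.5, -0.0, -14.6]
contact_force: [1.9, 0.7, 0.2]
gripper_width: 0.0877
```

```bash
python3 -m inch '[{"x":1,"y":1,"z":0,"yaw":0},{"x":1,"y":1,"z":0,"yaw":0},{"x":1,"y":1,"z":0,"yaw":0},{"x":1,"y":1,"z":0,"yaw":0},{"x":1,"y":1,"z":0,"yaw":0}]';python3 -m inch '[{"x":1,"y":1,"z":0,"yaw":0},{"x":1,"y":1,"z":0,"yaw":0},{"x":1,"y":1,"z":0,"yaw":0},{"x":1,"y":1,"z":0,"yaw":0},{"x":1,"y":1,"z":0,"yaw":-0.1}]';python3 -m inch '[{"x":1,"y":0.6,"z":0,"yaw":0},{"x":1,"y":0.6,"z":0,"yaw":0},{"x":1,"y":0.5,"z":0,"yaw":0},{"x":1,"y":0.5,"z":0,"yaw":0},{"x":1,"y":0.5,"z":0,"yaw":0}]'
```

```text
time_s: 2.18
tcp_pos: [0.463, 0.1276, 0.4945]
eef_rot: [178.6, -0.0, -14.5]
contact_force: [0.3, 1.1, 0.4]
gripper_width: 0.088
time_s: 2.6
tcp_pos: [0.5545, -0.0339, 0.4972]
eef_rot: [178.6, 0.1, -14.0]
contact_force: [0.9, 1.4, 0.4]
gripper_width: 0.0874
time_s: 3.02
tcp_pos: [0.6619, -0.1393, 0.4976]
eef_rot: [178.6, 0.2, -14.2]
contact_force: [0.1, 0.2, -0.5]
gripper_width: 0.0877
```

```bash
python3 -m inch '[{"x":1,"y":0.2,"z":0,"yaw":-0.2},{"x":1,"y":0.2,"z":0,"yaw":0},{"x":1,"y":0.1,"z":0,"yaw":0},{"x":1,"y":0.1,"z":0,"yaw":0},{"x":1,"y":0.1,"z":0,"yaw":0}]';python3 -m inch '[{"x":1,"y":0,"z":0,"yaw":0},{"x":1,"y":0,"z":0,"yaw":0},{"x":1,"y":0,"z":0,"yaw":0},{"x":1,"y":0,"z":0,"yaw":0},{"x":1,"y":0,"z":0,"yaw":0}]';python3 -c "
from plant import r;print(r.get_state()['joints'])"
```

```text
time_s: 3.43
tcp_pos: [0.7828, -0.1923, 0.4951]
eef_rot: [178.6, 0.4, -13.6]
contact_force: [0.9, -0.3, 1.4]
gripper_width: 0.0877
time_s: 3.85
tcp_pos: [0.8623, -0.2141, 0.4413]
eef_rot: [177.9, -1.3, -13.6]
contact_force: [0.2, 0.2, 0.0]
gripper_width: 0.0872
[  -0.49184426   47.14630875   71.63614551    2.58074226 -113.71602665
   77.90606316]
```

```bash
python3 -m inch '[{"x":1,"y":0,"z":0,"yaw":0},{"x":1,"y":0,"z":0,"yaw":0},{"x":1,"y":0,"z":0,"yaw":0},{"x":1,"y":0,"z":-1,"yaw":0},{"x":1,"y":0,"z":-1,"yaw":0}]';python3 -c "
from plant import r;print(r.get_state()['joints'])"
```

```text
time_s: 4.27
tcp_pos: [0.9044, -0.221, 0.4382]
eef_rot: [177.3, -7.1, -13.3]
contact_force: [-0.4, -0.6, 0.5]
gripper_width: 0.0874
[  -0.16919525   47.94878783   71.70150935    4.44451859 -107.438789
   78.26403102]
```

```bash
python3 -m inch '[{"x":1,"y":0,"z":-1,"yaw":0},{"x":1,"y":0,"z":-1,"yaw":0},{"x":1,"y":0,"z":-1,"yaw":0},{"x":1,"y":0,"z":-1,"yaw":0},{"x":1,"y":0,"z":-1,"yaw":0}]';python3 -c "
from plant import r;print(r.get_state()['joints'])"
```

```text
time_s: 4.68
tcp_pos: [0.9029, -0.214, 0.5249]
eef_rot: [176.4, -15.3, -12.9]
contact_force: [-0.2, 0.4, -0.4]
gripper_width: 0.0875
[   1.42166557   43.35589627   71.700869      7.45396177 -104.23457016
   77.94278494]
```

```bash
python3 -m inch '[{"x":1,"y":-0.5,"z":-1,"yaw":0},{"x":1,"y":-0.5,"z":-1,"yaw":0},{"x":1,"y":-0.5,"z":-1,"yaw":0},{"x":1,"y":-0.5,"z":-1,"yaw":0},{"x":1,"y":-0.5,"z":-1,"yaw":0}]';python3 -c "
from plant import r;print(r.get_state()['joints'])"
```

```text
time_s: 5.1
tcp_pos: [0.9036, -0.144, 0.611]
eef_rot: [175.8, -23.2, -12.5]
contact_force: [0.2, -0.6, 0.5]
gripper_width: 0.0878
[   7.63915024   39.22874806   71.65522282   12.09563801 -101.59490151
   73.57452803]
```

```bash
python3 -m inch '[{"x":-0.3,"y":-1,"z":0,"yaw":0},{"x":-0.3,"y":-1,"z":0,"yaw":0},{"x":0,"y":-1,"z":0,"yaw":0},{"x":0,"y":-1,"z":0,"yaw":0},{"x":0,"y":-1,"z":0,"yaw":0}]';python3 -m inch '[{"x":0,"y":-1,"z":0,"yaw":0},{"x":0,"y":-1,"z":0,"yaw":0},{"x":0,"y":-1,"z":0,"yaw":0},{"x":0,"y":-1,"z":0,"yaw":0},{"x":0,"y":-1,"z":0,"yaw":0}]';python3 -m inch '[{"x":0,"y":-1,"z":0,"yaw":0},{"x":0,"y":-1,"z":0,"yaw":0},{"x":0,"y":-1,"z":0,"yaw":0},{"x":0,"y":-1,"z":0,"yaw":0},{"x":0,"y":-1,"z":0,"yaw":0}]';python3 -c "
from plant import r;print(r.get_state()['joints'])"
```

```text
time_s: 5.52
tcp_pos: [0.9167, -0.0109, 0.6112]
eef_rot: [175.9, -24.4, -12.5]
contact_force: [0.8, -0.4, -0.2]
gripper_width: 0.0875
time_s: 5.93
tcp_pos: [0.933, 0.1229, 0.5888]
eef_rot: [175.9, -25.5, -12.1]
contact_force: [1.4, -0.2, 0.2]
gripper_width: 0.0877
time_s: 6.35
tcp_pos: [0.938, 0.2529, 0.5607]
eef_rot: [176.4, -27.6, -11.5]
contact_force: [-0.5, -0.3, 0.5]
gripper_width: 0.0875
[ 33.99934041  45.79467518  71.64351513  22.16256583 -97.78244181
  50.14401485]
```

```bash
python3 -m inch '[{"x":0.3,"y":-1,"z":0,"yaw":0},{"x":0.4,"y":-1,"z":0,"yaw":0},{"x":0.4,"y":-1,"z":0,"yaw":0},{"x":0,"y":0,"z":0,"yaw":0}]';python3 -c "
from plant import r;print(r.get_state()['joints'])"
```

```text
time_s: 6.68
tcp_pos: [0.9482, 0.3239, 0.5402]
eef_rot: [177.1, -29.9, -10.8]
contact_force: [0.3, 0.8, -1.8]
gripper_width: 0.0879
[ 37.73759662  48.00197573  71.53310522  24.03697746 -94.48682086
  46.65810693]
```

```bash
cat >> h.py <<'E'
from scipy.spatial.transform import Rotation as Ro
RT=np.c_[RS@UP,-RS[:,1],-RS@OUT]  # ideal tool axes
def st():
    s=r.get_state();R=Ro.from_euler('xyz',s['eef_rot'],degrees=True).as_matrix();return s,R
def go(target,back=0.0):
    """shift in tool units to bring TCP to stand-frame target (minus back along OUT)"""
    s,R=st();t=RS@(np.asarray(target)+back*OUT)+SO
    e=Ro.from_matrix(R.T@RT).as_rotvec(degrees=True)
    print('tcp stand',((s['tcp_pos']-SO)@RS).round(4),'units',(R.T@(t-s['tcp_pos'])/.025).round(2),'rot err tool(deg)',e.round(2),'F',s['contact_force'].round(1),'w',round(s['gripper_width'],4),'t',round(s['time_s'],2))
E
python3 - <<'E'
from h import *
go(knob(np.radians(173.5),.070),.15)
print('pixel wrist cam', r.camera_info('wrist')['pose'].round(3))
E
```

```text
tcp stand [0.3233 0.3553 0.5402] units [-21.68  12.62  -1.58] rot err tool(deg) [0.68 0.03 3.8 ] F [ 0.3  0.8 -1.8] w 0.0879 t 6.68
pixel wrist cam [[-0.213 -0.953  0.217  0.943]
 [-0.976  0.198 -0.09   0.332]
 [ 0.043 -0.231 -0.972  0.707]
 [ 0.     0.     0.     1.   ]]
```

```bash
python3 -m inch '[{"x":-0.5,"y":0.6,"z":-0.8,"yaw":0.5},{"x":-0.9,"y":0.9,"z":-0.8,"yaw":0.45},{"x":-1,"y":1,"z":-0.5,"yaw":0},{"x":-1,"y":1,"z":-0.5,"yaw":0},{"x":-1,"y":1,"z":-0.5,"yaw":0}]';python3 -m inch '[{"x":-1,"y":1,"z":-0.3,"yaw":0},{"x":-1,"y":1,"z":-0.2,"yaw":0},{"x":-1,"y":1,"z":0,"yaw":0},{"x":-1,"y":1,"z":0,"yaw":0},{"x":-1,"y":1,"z":0,"yaw":0}]';python3 - <<'E'
from h import *
go(knob(np.radians(173.5),.070),.15)
E
```

```text
time_s: 7.1
tcp_pos: [0.8104, 0.2648, 0.5247]
eef_rot: [177.8, -29.2, -13.9]
contact_force: [0.7, 0.5, 1.5]
gripper_width: 0.0878
time_s: 7.52
tcp_pos: [0.6586, 0.1676, 0.4811]
eef_rot: [178.3, -29.7, -14.1]
contact_force: [0.6, 0.9, 1.2]
gripper_width: 0.0875
tcp stand [0.0848 0.1286 0.4811] units [-11.42   4.73   1.13] rot err tool(deg) [1.13 0.31 0.97] F [0.6 0.9 1.2] w 0.0875 t 7.52
```

```bash
python3 -m inch '[{"x":-1,"y":0.6,"z":0,"yaw":0.1},{"x":-1,"y":0.5,"z":0,"yaw":0.1},{"x":-1,"y":0.5,"z":0,"yaw":0},{"x":-1,"y":0.5,"z":0,"yaw":0},{"x":-1,"y":0.5,"z":0,"yaw":0}]';python3 -m inch '[{"x":-1,"y":0.5,"z":0,"yaw":0},{"x":-1,"y":0.5,"z":0,"yaw":0},{"x":-1,"y":0.5,"z":0,"yaw":0},{"x":-1,"y":0.5,"z":0,"yaw":0},{"x":0,"y":0,"z":0,"yaw":0}]';python3 - <<'E'
from h import *
info=r.camera_info('wrist');p,d=r.capture('wrist')
import pickle;pickle.dump((info,p,d),open('pics/w1.pkl','wb'))
cv2.imwrite('pics/w1.png',p[...,::-1])
go(knob(np.radians(173.5),.070),.15)
for a in(173.5,):print(proj('wrist',RS@knob(np.radians(a),.086)+SO,info))
print('cap',proj('wrist',RS@(np.array([0,0,.15])+.091*UP+.062*OUT)+SO,info))
E
```

```text
time_s: 7.93
tcp_pos: [0.53, 0.1267, 0.4213]
eef_rot: [179.5, -30.1, -15.6]
contact_force: [-0.8, 1.0, -0.5]
gripper_width: 0.0877
time_s: 8.35
tcp_pos: [0.427, 0.097, 0.3687]
eef_rot: [-179.9, -30.3, -15.9]
contact_force: [-0.4, -0.9, -1.2]
gripper_width: 0.0878
tcp stand [-0.1192  0.0015  0.3702] units [-2.07 -0.13  1.2 ] rot err tool(deg) [ 0.16 -0.39 -0.6 ] F [ 1.  -0.1  0.4] w 0.0878 t 8.4
[[314.84788382 231.89250136]]
cap [[317.7251348  105.92825987]]
```

View pics/w1.png

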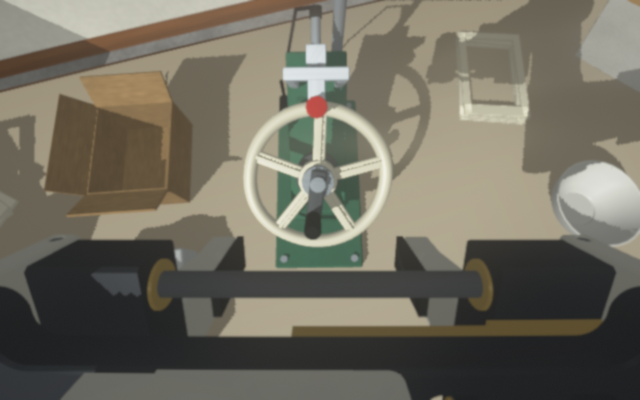

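The wrist view shows the cap at (317,106) and the knob tip at (313,232). My model predicted (318,106) and (315,232), so the pose and the lean are right. Descending on the knob.

```bash
python3 -m inch '[{"x":-0.8,"y":-0.1,"z":0.8,"yaw":-0.15},{"x":-0.8,"y":0,"z":0.8,"yaw":0},{"x":-0.5,"y":0,"z":1,"yaw":0},{"x":0,"y":0,"z":1,"yaw":0},{"x":0,"y":0,"z":0.5,"yaw":0}]';python3 - <<'E'
from h import *
go(knob(np.radians(172.5),.062))
E
```

```text
time_s: 8.82
tcp_pos: [0.438, 0.1071, 0.2595]
eef_rot: [-178.7, -30.7, -15.4]
contact_force: [-0.5, -0.2, 0.1]
gripper_width: 0.0875
tcp stand [-0.1122  0.0124  0.2595] units [-0.13  0.34  3.55] rot err tool(deg) [-1.2  -0.67 -0.15] F [-0.5 -0.2  0.1] w 0.0875 t 8.82
```

```bash
python3 -m inch '[{"x":0,"y":0.1,"z":0.8,"yaw":0},{"x":0,"y":0.1,"z":0.8,"yaw":0},{"x":0,"y":0,"z":0.8,"yaw":0},{"x":0,"y":0,"z":0.5,"yaw":0},{"x":0,"y":0,"z":0,"yaw":0}]';python3 - <<'E'
from h import *
go(knob(np.radians(172.5),.062))
E
```

```text
time_s: 9.23
tcp_pos: [0.4884, 0.1029, 0.2147]
eef_rot: [-178.8, -29.3, -15.5]
contact_force: [0.4, 0.8, 0.2]
gripper_width: 0.0876
tcp stand [-0.0624  0.0216  0.2147] units [-0.9   0.65  1.01] rot err tool(deg) [-1.1   0.69 -0.27] F [0.4 0.8 0.2] w 0.0876 t 9.23
```

```bash
python3 -m inch '[{"x":-0.45,"y":0.35,"z":0,"yaw":0},{"x":-0.45,"y":0.3,"z":0,"yaw":0},{"x":0,"y":0,"z":0,"yaw":0}]';python3 - <<'E'
from h import *
go(knob(np.radians(172.5),.062))
E
```

```text
time_s: 9.48
tcp_pos: [0.4727, 0.0949, 0.215]
eef_rot: [-179.2, -28.4, -15.7]
contact_force: [0.1, -0.5, 0.0]
gripper_width: 0.0876
tcp stand [-0.0755  0.0097  0.215 ] units [-0.43  0.17  1.29] rot err tool(deg) [-0.61  1.6  -0.42] F [ 0.1 -0.5  0. ] w 0.0876 t 9.48
```

```bash
python3 -m inch '[{"x":-0.4,"y":0.1,"z":0.5,"yaw":0},{"x":-0.3,"y":0.1,"z":0.5,"yaw":0},{"x":-0.1,"y":0,"z":0.3,"yaw":0},{"x":0,"y":0,"z":0,"yaw":0}]';python3 - <<'E'
from h import *
go(knob(np.radians(172.5),.062))
E
```

```text
time_s: 9.82
tcp_pos: [0.4809, 0.0993, 0.1949]
eef_rot: [-179.4, -27.0, -15.6]
contact_force: [0.1, 0.8, -0.4]
gripper_width: 0.0876
tcp stand [-0.0687  0.0161  0.1949] units [-0.28  0.41  0.46] rot err tool(deg) [-0.4   3.02 -0.39] F [ 0.1  0.8 -0.4] w 0.0876 t 9.82
```

```bash
python3 -c "
from plant import r;s=r.get_state();print(s['joints'],s['qd'],s['joint_torque'])"; python3 -m inch '[{"x":0,"y":0,"z":0,"yaw":0},{"x":0,"y":0,"z":0,"yaw":0},{"x":0,"y":0,"z":0,"yaw":0}]';python3 - <<'E'
from h import *
go(knob(np.radians(172.5),.062))
E
```

```text
[ 46.39652221  -7.29443192 -58.1884821   45.42436059 -33.73574487
  -9.13886213] [-0.26753017  0.21012741  0.19426827 -0.13569204 -0.09624454  0.0728312 ] [ 4.48147499e-02 -1.42655021e+01  2.44725358e+01  4.17464688e+00
  1.05508996e-02 -3.23207828e-02]
time_s: 10.07
tcp_pos: [0.4815, 0.0989, 0.1938]
eef_rot: [-179.6, -26.9, -15.6]
contact_force: [0.9, 0.0, 0.9]
gripper_width: 0.0877
tcp stand [-0.0681  0.0159  0.1938] units [-0.28  0.4   0.41] rot err tool(deg) [-0.25  3.08 -0.37] F [0.9 0.  0.9] w 0.0877 t 10.07
```

```bash
python3 -m inch '[{"x":-0.4,"y":0.4,"z":0,"yaw":0},{"x":-0.3,"y":0.2,"z":0,"yaw":0},{"x":0,"y":0,"z":0,"yaw":0}]';python3 - <<'E'
from h import *
go(knob(np.radians(172.5),.062))
E
python3 -m inch '[{"x":0,"y":0,"z":0,"yaw":0},{"x":0,"y":0,"z":0,"yaw":0},{"x":0,"y":0,"z":0,"yaw":0},{"x":0,"y":0,"z":0,"yaw":0},{"x":0,"y":0,"z":0,"yaw":0}]' -1 8
python3 - <<'E'
from h import *
go(knob(np.radians(172.5),.062))
E
```

```text
time_s: 10.32
tcp_pos: [0.4671, 0.0908, 0.195]
eef_rot: [-179.9, -26.1, -15.6]
contact_force: [-0.2, -0.5, -0.1]
gripper_width: 0.0878
tcp stand [-0.0798  0.0043  0.195 ] units [ 0.12 -0.06  0.67] rot err tool(deg) [ 0.06  3.89 -0.37] F [-0.2 -0.5 -0.1] w 0.0878 t 10.32
time_s: 10.73
tcp_pos: [0.4677, 0.0922, 0.196]
eef_rot: [-179.7, -26.2, -15.6]
contact_force: [-0.4, -0.5, -1.0]
gripper_width: 0.0599
tcp stand [-0.0796  0.0058  0.196 ] units [ 0.1 -0.   0.7] rot err tool(deg) [-0.1   3.79 -0.34] F [-0.4 -0.5 -1. ] w 0.0599 t 10.73
```

```bash
python3 -m inch '[{"x":0,"y":0,"z":0.3,"yaw":0},{"x":0,"y":0,"z":0.3,"yaw":0},{"x":0,"y":0,"z":0,"yaw":0},{"x":0,"y":0,"z":0,"yaw":0},{"x":0,"y":0,"z":0,"yaw":0}]';python3 -m inch '[{"x":0,"y":0,"z":0,"yaw":0},{"x":0,"y":0,"z":0,"yaw":0},{"x":0,"y":0,"z":0,"yaw":0},{"x":0,"y":0,"z":0,"yaw":0},{"x":0,"y":0,"z":0,"yaw":0}]'
cat >> h.py <<'E'
def look(tag=None):
    p,d=r.capture('top');R,G,B=[p[...,i].astype(int) for i in range(3)]
    m=(R>60)&(G<R*.6)&(B<R*.6)
    m[:190]=0;m[285:]=0;m[:,:160]=0;m[:,255:]=0
    v,u=np.nonzero(m)
    if len(u)>3:
        P=onz('top',np.c_[u,v],.069)[:,:2]; D=P-PIV; rr=np.hypot(*D.T); k=(rr>.02)&(rr<.065)
        D=D[k]; t=D.sum(0); a=np.degrees(np.arctan2(t[1],t[0]))
        print('needle dir',round(a,1),'n',k.sum(),'rmax',rr[k].max().round(3) if k.any() else 0)
    else: print('needle unseen',len(u))
    if tag: cv2.imwrite(f'pics/{tag}.png',p[...,::-1])
    s,R=st();q=(s['tcp_pos']-SO)@RS-np.array([0,0,.15]);print('crank~',np.degrees(np.arctan2(q[1],q@UP)).round(1),'rad',np.hypot(q[1],q@UP).round(4),'out',(q@OUT).round(4),'rot',Ro.from_matrix(R.T@RT).as_rotvec(degrees=True).round(1),'w',round(s['gripper_width'],4),'t',round(s['time_s'],2),'F',s['contact_force'].round(1))
E
python3 - <<'E'
from h import *
z=np.load('pics/top0.npz');p=z['p']
print('pivot guess',onz('top',[[170+138/4.,130+418/4.]],.069))
g=cv2.cvtColor(p,cv2.COLOR_RGB2GRAY);R,G,B=[p[...,i].astype(int) for i in range(3)]
m=(R>60)&(G<R*.6)&(B<R*.6);m[:215]=0;m[260:]=0;m[:,:180]=0;m[:,:230].sum();m[:,235:]=0
v,u=np.nonzero(m);print(len(u),list(zip(u,v)))
c=p[212:262,178:232].max(2);mm=(c<45).astype(np.uint8);cs,_=cv2.findContours(mm,0,1)
cc=max(cs,key=lambda q:cv2.boundingRect(q)[2]);e=cv2.fitEllipse(cc);print('bezel',e, onz('top',[[e[0][0]+178,e[0][1]+212]],.062))
E
```

```text
time_s: 11.15
tcp_pos: [0.4779, 0.0916, 0.1854]
eef_rot: [-179.9, -25.8, -15.6]
contact_force: [0.5, -0.0, -1.0]
gripper_width: 0.0266
time_s: 11.57
tcp_pos: [0.4778, 0.0915, 0.1852]
eef_rot: [-179.9, -25.7, -15.6]
contact_force: [4.3, -0.6, -2.9]
gripper_width: 0.0198
pivot guess [[0.44940116 0.3792783  0.069     ]]
16 [(np.int64(206), np.int64(233)), (np.int64(201), np.int64(236)), (np.int64(200), np.int64(237)), (np.int64(198), np.int64(238)), (np.int64(199), np.int64(238)), (np.int64(197), np.int64(239)), (np.int64(198), np.int64(239)), (np.int64(196), np.int64(240)), (np.int64(194), np.int64(241)), (np.int64(195), np.int64(241)), (np.int64(193), np.int64(242)), (np.int64(194), np.int64(242)), (np.int64(191), np.int64(243)), (np.int64(192), np.int64(243)), (np.int64(190), np.int64(244)), (np.int64(191), np.int64(244))]
bezel ((17.21000862121582, 22.31082534790039), (47.756160736083984, 58.77161407470703), 86.83604431152344) [[0.45088788 0.41287346 0.062     ]]
```

```bash
echo 'PIV=np.array([.4494,.3793])' >> h.py
L='python3 -c "from h import *;look()"'
eval $L
python3 -m inch '[{"x":0.06,"y":-0.23,"z":0,"yaw":0},{"x":0.06,"y":-0.23,"z":0,"yaw":0}]' | grep force; eval $L
python3 -m inch '[{"x":0.1,"y":-0.2,"z":0,"yaw":0},{"x":0.12,"y":-0.2,"z":0,"yaw":0}]' | grep force; eval $L
```

```text
needle dir 123.3 n 11 rmax 0.057
crank~ 169.5 rad 0.0434 out 0.0653 rot [ 0.1  4.3 -0.3] w 0.0198 t 11.62 F [ 4.1 -0.5 -2.6]
contact_force: [-6.6, -0.9, 6.1]
needle dir 123.7 n 11 rmax 0.057
crank~ 154.6 rad 0.0438 out 0.0653 rot [ 0.2  4.2 -0.4] w 0.0199 t 11.83 F [ 1.1  1.2 -0.8]
contact_force: [-6.9, -0.6, 6.3]
needle dir 124.2 n 11 rmax 0.059
crank~ 138.9 rad 0.0445 out 0.0653 rot [ 0.2  4.2 -0.4] w 0.0203 t 12.05 F [ 3.  -0.   0.8]
```

```bash
L='python3 -c "from h import *;look()"'
python3 -m inch '[{"x":0.16,"y":-0.17,"z":0,"yaw":0},{"x":0.18,"y":-0.15,"z":0,"yaw":0}]' | grep force; eval $L
python3 -m inch '[{"x":0.21,"y":-0.12,"z":0,"yaw":0},{"x":0.21,"y":-0.09,"z":0,"yaw":0}]' | grep force; eval $L
python3 -m inch '[{"x":0.23,"y":-0.06,"z":0,"yaw":0},{"x":0.23,"y":-0.03,"z":0,"yaw":0}]' | grep force; eval $L
```

```text
contact_force: [-9.7, 1.9, 7.0]
needle dir 121.0 n 12 rmax 0.057
crank~ 122.6 rad 0.0452 out 0.0652 rot [ 0.2  4.2 -0.3] w 0.0201 t 12.27 F [ 2.1 -2.1  1.2]
contact_force: [-9.6, 0.6, 9.2]
needle dir 123.9 n 10 rmax 0.057
crank~ 106.2 rad 0.0459 out 0.065 rot [ 0.1  4.1 -0.3] w 0.0196 t 12.48 F [ 2.7 -2.7  3. ]
contact_force: [-10.0, 1.1, 8.3]
needle dir 120.3 n 12 rmax 0.057
crank~ 90.1 rad 0.0465 out 0.0648 rot [ 0.1  4.1 -0.3] w 0.0193 t 12.7 F [-0.2 -1.7  4.3]
```

```bash
L='python3 -c "from h import *;look()"'
python3 -m inch '[{"x":0.23,"y":0.03,"z":0,"yaw":0},{"x":0.23,"y":0.07,"z":0,"yaw":0}]' | grep force; eval $L
python3 -m inch '[{"x":0.22,"y":0.09,"z":0,"yaw":0},{"x":0.2,"y":0.12,"z":0,"yaw":0}]' | grep force; eval $L
python3 -m inch '[{"x":0.19,"y":0.15,"z":0,"yaw":0},{"x":0.17,"y":0.17,"z":0,"yaw":0}]' | grep force; eval $L
python3 -m inch '[{"x":0.15,"y":0.19,"z":0,"yaw":0},{"x":0.12,"y":0.21,"z":0,"yaw":0}]' | grep force; eval $L
```

```text
contact_force: [-7.0, 2.1, 4.9]
needle dir 75.0 n 13 rmax 0.059
crank~ 74.1 rad 0.0472 out 0.0647 rot [-0.   4.  -0.3] w 0.0201 t 12.92 F [0.5 1.6 2.2]
contact_force: [-8.1, 2.5, 5.9]
needle dir 12.1 n 13 rmax 0.057
crank~ 59.1 rad 0.048 out 0.0647 rot [-0.2  4.  -0.3] w 0.0201 t 13.13 F [-0.3 -0.3  3.1]
contact_force: [-8.0, 3.2, 5.4]
needle dir -2.6 n 14 rmax 0.056
crank~ 44.5 rad 0.0488 out 0.0647 rot [-0.3  3.9 -0.2] w 0.0195 t 13.35 F [-0.7 -0.4  2.6]
contact_force: [-5.2, 3.1, 3.6]
needle dir 46.8 n 16 rmax 0.056
crank~ 30.4 rad 0.0492 out 0.0647 rot [-0.5  3.9 -0.2] w 0.0197 t 13.57 F [ 0.8 -0.9  3.3]
```

The needle peak sits at crank ≈ 49° (about 2.3 rad), which only the highest spot can reach. Turning back to it.

```bash
L='python3 -c "from h import *;look()"'
python3 -m inch '[{"x":-0.12,"y":-0.18,"z":0,"yaw":0},{"x":-0.14,"y":-0.16,"z":0,"yaw":0},{"x":-0.15,"y":-0.15,"z":0,"yaw":0},{"x":0,"y":0,"z":0,"yaw":0}]' | grep force; eval $L
```

```text
contact_force: [-6.0, 3.2, 4.0]
needle dir -4.4 n 12 rmax 0.056
crank~ 48.2 rad 0.0488 out 0.0647 rot [-0.3  3.9 -0.4] w 0.0195 t 13.95 F [-4.4  2.6  1.1]
```

```bash
L='python3 -c "from h import *;look()"'
python3 -m inch '[{"x":-0.08,"y":-0.07,"z":0,"yaw":0},{"x":0,"y":0,"z":0,"yaw":0}]' | grep force; eval $L
python3 -m inch '[{"x":-0.05,"y":-0.04,"z":0,"yaw":0},{"x":0,"y":0,"z":0,"yaw":0}]' | grep force; eval $L
```

```text
contact_force: [-2.8, 2.7, 1.9]
needle dir -5.6 n 13 rmax 0.056
crank~ 51.5 rad 0.0487 out 0.0647 rot [-0.3  3.9 -0.4] w 0.0197 t 14.17 F [-4.1  3.5  1.7]
contact_force: [-1.3, 1.5, -0.3]
needle dir -4.8 n 12 rmax 0.056
crank~ 53.4 rad 0.0485 out 0.0648 rot [-0.2  3.9 -0.4] w 0.0198 t 14.38 F [-1.4  2.   0.8]
```

```bash
L='python3 -c "from h import *;look()"'
python3 -m inch '[{"x":0.18,"y":0.14,"z":0,"yaw":0},{"x":0.17,"y":0.17,"z":0,"yaw":0},{"x":0.14,"y":0.19,"z":0,"yaw":0},{"x":0.11,"y":0.21,"z":0,"yaw":0},{"x":0.09,"y":0.21,"z":0,"yaw":0}]' | grep force; eval $L
python3 -m inch '[{"x":0.06,"y":0.22,"z":0,"yaw":0},{"x":0.03,"y":0.22,"z":0,"yaw":0}]' | grep force; eval $L
python3 -m inch '[{"x":0,"y":0.23,"z":0,"yaw":0},{"x":-0.03,"y":0.23,"z":0,"yaw":0}]' | grep force; eval $L
```

```text
contact_force: [-5.6, 3.4, 1.7]
needle dir 93.9 n 12 rmax 0.059
crank~ 19.8 rad 0.0494 out 0.0647 rot [-0.5  3.9 -0.2] w 0.0195 t 14.85 F [-0.3 -1.4  2.7]
contact_force: [-3.3, 4.1, 1.1]
needle dir 122.4 n 12 rmax 0.057
crank~ 6.7 rad 0.0493 out 0.0647 rot [-0.6  3.9 -0.2] w 0.0196 t 15.07 F [-0.9 -0.2  2.9]
contact_force: [2.3, 3.5, -1.0]
needle dir 121.8 n 10 rmax 0.057
crank~ -6.6 rad 0.0489 out 0.0648 rot [-0.7  3.8 -0.2] w 0.0195 t 15.28 F [ 2.7 -1.4  2. ]
```

```bash
L='python3 -c "from h import *;look()"'
python3 -m inch '[{"x":-0.06,"y":0.24,"z":0,"yaw":0},{"x":-0.08,"y":0.24,"z":0,"yaw":0}]' | grep force; eval $L
python3 -m inch '[{"x":-0.11,"y":0.22,"z":0,"yaw":0},{"x":-0.13,"y":0.21,"z":0,"yaw":0}]' | grep force; eval $L
python3 -m inch '[{"x":-0.15,"y":0.19,"z":0,"yaw":0},{"x":-0.18,"y":0.17,"z":0,"yaw":0}]' | grep force; eval $L
python3 -m inch '[{"x":-0.2,"y":0.14,"z":0,"yaw":0},{"x":-0.21,"y":0.11,"z":0,"yaw":0}]' | grep force; eval $L
```

```text
contact_force: [0.8, 4.0, -3.0]
needle dir 123.5 n 10 rmax 0.057
crank~ -22.2 rad 0.0483 out 0.0647 rot [-0.7  3.8 -0.3] w 0.0198 t 15.5 F [-3.5 -1.   3.6]
contact_force: [1.3, 5.9, -3.6]
needle dir 120.9 n 11 rmax 0.057
crank~ -37.8 rad 0.0477 out 0.0646 rot [-0.7  3.8 -0.3] w 0.0197 t 15.72 F [-6.9  3.3  0.9]
contact_force: [4.1, 5.8, -7.7]
needle dir 123.3 n 11 rmax 0.057
crank~ -53.1 rad 0.0467 out 0.0646 rot [-0.9  3.9 -0.2] w 0.0195 t 15.93 F [-4.8  8.2 -2.3]
contact_force: [9.8, 4.4, -9.9]
needle dir 123.3 n 11 rmax 0.057
crank~ -68.6 rad 0.0455 out 0.0647 rot [-1.1  3.9 -0.2] w 0.0196 t 16.15 F [-2.   9.6 -4.7]
```

```bash
L='python3 -c "from h import *;look()"'
python3 -m inch '[{"x":-0.23,"y":0.08,"z":0,"yaw":0},{"x":-0.23,"y":0.04,"z":0,"yaw":0}]' | grep force; eval $L
python3 -m inch '[{"x":-0.23,"y":0.0,"z":0,"yaw":0},{"x":-0.23,"y":-0.03,"z":0,"yaw":0}]' | grep force; eval $L
python3 -m inch '[{"x":-0.22,"y":-0.06,"z":0,"yaw":0},{"x":-0.22,"y":-0.09,"z":0,"yaw":0}]' | grep force; eval $L
python3 -m inch '[{"x":-0.2,"y":-0.12,"z":0,"yaw":0},{"x":-0.18,"y":-0.15,"z":0,"yaw":0}]' | grep force; eval $L
```

```text
contact_force: [10.1, 4.2, -10.7]
needle dir 105.4 n 13 rmax 0.058
crank~ -84.6 rad 0.0442 out 0.065 rot [-1.3  3.9 -0.1] w 0.0197 t 16.37 F [ 0.8  7.2 -6.2]
contact_force: [9.7, 1.8, -8.6]
needle dir 67.3 n 15 rmax 0.058
crank~ -100.9 rad 0.0431 out 0.0654 rot [-1.3  3.9 -0.1] w 0.0199 t 16.58 F [ 3.2  6.3 -6.5]
contact_force: [10.9, 2.2, -7.3]
needle dir 51.2 n 15 rmax 0.056
crank~ -117.4 rad 0.0424 out 0.066 rot [-1.4  3.9 -0.1] w 0.0199 t 16.8 F [ 5.7  3.8 -5.7]
contact_force: [8.7, -3.7, -9.7]
needle dir 64.7 n 16 rmax 0.059
crank~ -130.6 rad 0.0423 out 0.0679 rot [-1.   4.4 -0.1] w 0.02 t 17.02 F [-1.1 -0.2 -7.8]
```

```bash
L='python3 -c "from h import *;look()"'
python3 -m inch '[{"x":0.25,"y":0.17,"z":0,"yaw":0},{"x":0.27,"y":0.13,"z":0,"yaw":0},{"x":0.29,"y":0.08,"z":0,"yaw":0},{"x":0.3,"y":0.04,"z":0,"yaw":0},{"x":0.3,"y":-0.02,"z":0,"yaw":0}]' | grep force; eval $L
python3 -m inch '[{"x":0.29,"y":-0.06,"z":0,"yaw":0},{"x":0.28,"y":-0.11,"z":0,"yaw":0},{"x":0.26,"y":-0.15,"z":0,"yaw":0},{"x":0.23,"y":-0.2,"z":0,"yaw":0},{"x":0.19,"y":-0.23,"z":0,"yaw":0}]' | grep force; eval $L
```

```text
contact_force: [-7.6, 4.7, 7.0]
needle dir 116.6 n 12 rmax 0.058
crank~ -77.2 rad 0.044 out 0.0671 rot [-1.1  4.2  0. ] w 0.0198 t 17.48 F [ 3.4 -3.   2.7]
contact_force: [-10.6, 4.1, 5.4]
needle dir 122.4 n 12 rmax 0.057
crank~ -29.7 rad 0.0483 out 0.0665 rot [-1.2  4.1 -0. ] w 0.0196 t 17.95 F [-3.6  8.   1.4]
```

```bash
L='python3 -c "from h import *;look()"'
python3 -m inch '[{"x":0.13,"y":-0.27,"z":0,"yaw":0},{"x":0.08,"y":-0.29,"z":0,"yaw":0},{"x":0.03,"y":-0.3,"z":0,"yaw":0},{"x":-0.02,"y":-0.3,"z":0,"yaw":0},{"x":-0.07,"y":-0.29,"z":0,"yaw":0}]' | grep force; eval $L
python3 -m inch '[{"x":-0.1,"y":-0.28,"z":0,"yaw":0},{"x":-0.15,"y":-0.25,"z":0,"yaw":0},{"x":-0.15,"y":-0.18,"z":0,"yaw":0},{"x":0,"y":0,"z":0,"yaw":0}]' | grep force; eval $L
```

```text
contact_force: [10.8, -5.2, -3.3]
needle dir 125.6 n 11 rmax 0.056
crank~ 9.8 rad 0.0477 out 0.067 rot [-0.5  4.1 -0.2] w 0.0201 t 18.42 F [ 3.1  0.2 -1.7]
contact_force: [-2.8, 3.4, 1.9]
needle dir 37.1 n 15 rmax 0.057
crank~ 34.4 rad 0.047 out 0.0674 rot [-0.4  4.  -0.3] w 0.02 t 18.8 F [ 0.3  2.5 -0.5]
```

```bash
L='python3 -c "from h import *;look()"'
python3 -m inch '[{"x":-0.13,"y":-0.14,"z":0,"yaw":0},{"x":-0.13,"y":-0.13,"z":0,"yaw":0},{"x":-0.12,"y":-0.11,"z":0,"yaw":0},{"x":0,"y":0,"z":0,"yaw":0}]' | grep force; eval $L
```

```text
contact_force: [0.4, 2.9, -1.0]
needle dir -3.8 n 15 rmax 0.056
crank~ 50.8 rad 0.0468 out 0.0676 rot [-0.3  4.  -0.3] w 0.0197 t 19.18 F [ 0.3  3.4 -2.5]
```

```bash
cat >> h.py <<'E'
def needle(p):
    R,G,B=[p[...,i].astype(int) for i in range(3)]
    m=(R>60)&(G<R*.6)&(B<R*.6); m[:215]=0;m[260:]=0;m[:,:180]=0;m[:,230:]=0
    v,u=np.nonzero(m);P=onz('top',np.c_[u,v],.069)[:,:2];P=P[np.hypot(*(P-PIV).T)<.065]
    vx,vy,x0,y0=cv2.fitLine(P.astype(np.float32),2,0,.01,.01).ravel()
    d=np.array([vx,vy]);d*=np.sign((P.mean(0)-PIV)@d)
    return np.degrees(np.arctan2(d[1],d[0])),np.array([x0,y0]),d
E
python3 - <<'E'
from h import *
z=np.load('pics/top0.npz')['p'];p,_=r.capture('top')
a,b=needle(z),needle(p);print(a,b)
# intersection
t=np.linalg.solve(np.c_[a[2],-b[2]],b[1]-a[1]);print('pivot',a[1]+t[0]*a[2])
cv2.imwrite('pics/m1.png',cv2.resize(p[205:270,170:290],None,fx=6,fy=6,interpolation=2)[...,::-1])
E
```

```text
(np.float32(125.753654), array([0.4312361 , 0.40754488], dtype=float32), array([-0.58430135,  0.8115367 ], dtype=float32)) (np.float32(-7.0975065), array([0.47631377, 0.37801048], dtype=float32), array([ 0.9923373 , -0.12355829], dtype=float32))
pivot [0.45015565 0.3812675 ]
```

View pics/m1.png

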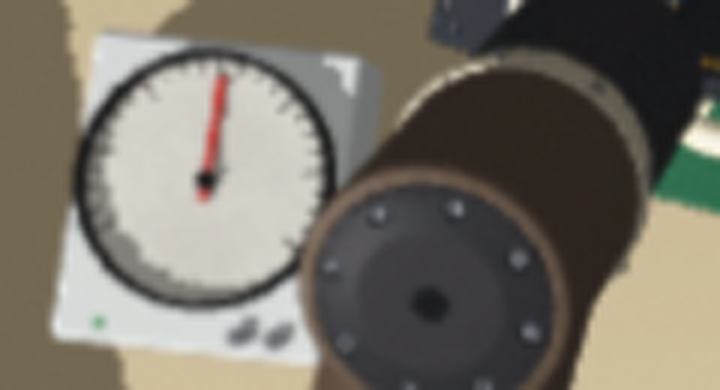

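The meter crop shows the needle pointing up at (220,75) from its pivot at (205,180). The line fit reads about 2.32 rad above the start, close to the peak. Releasing.

```bash
python3 -m inch '[{"x":0,"y":0,"z":0,"yaw":0},{"x":0,"y":0,"z":0,"yaw":0},{"x":0,"y":0,"z":0,"yaw":0},{"x":0,"y":0,"z":0,"yaw":0}]' 0 | grep -E 'force|width'; python3 -m inch '[{"x":0,"y":0,"z":-0.6,"yaw":0},{"x":0,"y":0,"z":-0.8,"yaw":0},{"x":0,"y":0,"z":-0.8,"yaw":0},{"x":0,"y":0,"z":-0.8,"yaw":0},{"x":0,"y":0,"z":0,"yaw":0}]' ;python3 - <<'E'
from h import *
print(needle(r.capture('top')[0])[0])
go(np.array([0,0,.15])+.091*UP+.062*OUT)
E
```

```text
contact_force: [0.1, -0.3, 0.1]
gripper_width: 0.0401
time_s: 19.98
tcp_pos: [0.5097, 0.1068, 0.2914]
eef_rot: [180.0, -25.8, -15.7]
contact_force: [0.7, 0.5, -0.0]
gripper_width: 0.0438
-7.1610484
tcp stand [-0.0429  0.0307  0.2898] units [2.57 1.2  3.05] rot err tool(deg) [ 0.27  4.27 -0.4 ] F [-0.3  0.  -0.5] w 0.0435 t 20.03
```

```bash
python3 -m inch '[{"x":0.5,"y":0.25,"z":0,"yaw":0},{"x":0.5,"y":0.25,"z":0,"yaw":0},{"x":0.5,"y":0.25,"z":0,"yaw":0},{"x":0.5,"y":0.25,"z":0,"yaw":0},{"x":0.5,"y":0.2,"z":0,"yaw":0}]' -1 20;python3 -m inch '[{"x":0,"y":0,"z":0,"yaw":0},{"x":0,"y":0,"z":0,"yaw":0},{"x":0,"y":0,"z":0,"yaw":0}]'; python3 - <<'E'
from h import *
go(np.array([0,0,.15])+.091*UP+.062*OUT)
info=r.camera_info('wrist');p,d=r.capture('wrist');cv2.imwrite('pics/w2.png',p[...,::-1])
print(proj('wrist',RS@(np.array([0,0,.15])+.091*UP+.062*OUT)+SO,info))
R,G,B=[p[...,i].astype(int) for i in range(3)];m=(R>90)&(G<R*.5)&(B<R*.5);uv,P=cloud('wrist',d,m,info);print(len(uv),uv.mean(0) if len(uv) else 0,((P-SO)@RS).mean(0))
print(r.get_state()['joints'])
E
```

```text
time_s: 20.45
tcp_pos: [0.5553, 0.0602, 0.3144]
eef_rot: [179.8, -25.6, -15.4]
contact_force: [-0.6, -0.2, 0.4]
gripper_width: 0.0161
time_s: 20.7
tcp_pos: [0.5561, 0.0578, 0.3126]
eef_rot: [179.7, -25.5, -15.6]
contact_force: [-0.4, 0.3, -0.7]
gripper_width: 0.0009
tcp stand [ 0.0147 -0.0042  0.3126] units [ 0.1  -0.19  2.86] rot err tool(deg) [ 0.55  4.5  -0.38] F [-0.4  0.3 -0.7] w 0.0009 t 20.7
[[313.55421638 212.80991371]]
597 [311.74539363 213.639866  ] [0.04705522 0.00138665 0.24967353]
[ 38.17639912  -6.24997648 -36.18132761  28.07448926 -48.21466709
  19.36031401]
```

View pics/w2.png

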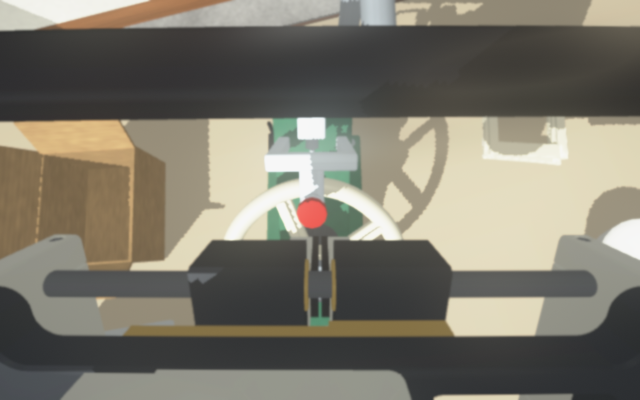

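The wrist view shows the cap at (312,214), just ahead of the closed fingers at (319,300), with the lamp bar at the top (rows 25–120). The measured cap is within 2 mm of the model.

```bash
python3 -m inch '[{"x":0.1,"y":-0.2,"z":0.5,"yaw":0},{"x":0,"y":-0.05,"z":0.5,"yaw":0},{"x":0,"y":0,"z":0.5,"yaw":0},{"x":0,"y":0,"z":0.4,"yaw":0},{"x":0,"y":0,"z":0,"yaw":0}]'; python3 - <<'E'
from h import *
go(np.array([0,0.0007,.15])+.091*UP+.073*OUT)
print(needle(r.capture('top')[0])[0])
E
```

```text
time_s: 21.17
tcp_pos: [0.5781, 0.0594, 0.2678]
eef_rot: [179.7, -25.5, -15.4]
contact_force: [-0.4, 0.3, -1.0]
gripper_width: 0.0005
tcp stand [0.0355 0.0031 0.2678] units [0.09 0.09 0.45] rot err tool(deg) [ 0.45  4.54 -0.2 ] F [-0.4  0.3 -1. ] w 0.0005 t 21.17
-6.4724526
```

```bash
python3 -m inch '[{"x":0.09,"y":0.09,"z":0.4,"yaw":0},{"x":0,"y":0,"z":0.2,"yaw":0},{"x":0,"y":0,"z":0.15,"yaw":0}]'; python3 - <<'E'
from h import *
go(np.array([0,0.0007,.15])+.091*UP+.065*OUT)
E
```

```text
time_s: 21.47
tcp_pos: [0.5872, 0.0554, 0.2548]
eef_rot: [179.7, -25.6, -15.4]
contact_force: [-1.8, -1.0, 3.1]
gripper_width: 0.0005
tcp stand [0.0453 0.0017 0.2548] units [-0.02  0.04  0.12] rot err tool(deg) [ 0.35  4.36 -0.16] F [-1.8 -1.   3.1] w 0.0005 t 21.47
```

```bash
python3 -m inch '[{"x":0,"y":0,"z":0.15,"yaw":0},{"x":0,"y":0,"z":0.15,"yaw":0},{"x":0,"y":0,"z":0.15,"yaw":0}]'; python3 - <<'E'
from h import *
go(np.array([0,0.0007,.15])+.091*UP+.065*OUT)
E
```

```text
time_s: 21.72
tcp_pos: [0.5906, 0.0542, 0.2524]
eef_rot: [179.9, -26.1, -15.5]
contact_force: [-72.2, 19.5, 51.0]
gripper_width: 0.0002
tcp stand [0.0489 0.0014 0.2524] units [-0.1   0.03 -0.02] rot err tool(deg) [ 0.23  3.93 -0.26] F [-72.2  19.5  51. ] w 0.0002 t 21.72
```

```bash
python3 -m inch '[{"x":-0.05,"y":0,"z":-0.08,"yaw":0},{"x":0,"y":0,"z":0,"yaw":0}]'; python3 - <<'E'
from h import *
go(np.array([0,0.0007,.15])+.091*UP+.065*OUT)
E
```

```text
time_s: 21.88
tcp_pos: [0.5871, 0.0554, 0.257]
eef_rot: [-179.9, -26.3, -15.5]
contact_force: [-2.7, -0.9, 2.1]
gripper_width: 0.0003
tcp stand [0.0452 0.0016 0.257 ] units [-0.05  0.04  0.21] rot err tool(deg) [ 0.04  3.75 -0.3 ] F [-2.7 -0.9  2.1] w 0.0003 t 21.88
```

```bash
python3 - <<'E'
from h import *
print(needle(r.capture('top')[0])[0])
E
python3 -m inch '[{"x":-0.03,"y":0,"z":0.12,"yaw":0},{"x":-0.02,"y":0,"z":0.1,"yaw":0}]'; python3 - <<'E'
from h import *
go(np.array([0,0.0007,.15])+.091*UP+.065*OUT)
E
```

```text
-7.1610484
time_s: 22.1
tcp_pos: [0.5888, 0.0553, 0.2531]
eef_rot: [-179.8, -26.4, -15.6]
contact_force: [-3.4, -3.0, 9.6]
gripper_width: 0.0005
tcp stand [0.0469 0.002  0.2531] units [-0.05  0.05  0.04] rot err tool(deg) [-0.04  3.6  -0.32] F [-3.4 -3.   9.6] w 0.0005 t 22.1
```

```bash
python3 -m inch '[{"x":0,"y":0,"z":0.02,"yaw":0},{"x":0,"y":0,"z":0.02,"yaw":0},{"x":0,"y":0,"z":0.02,"yaw":0}]'; python3 -c "
from h import *
go(np.array([0,0.0007,.15])+.091*UP+.065*OUT);print(needle(r.capture('top')[0])[0])"
python3 -m inch '[{"x":0,"y":0,"z":-0.4,"yaw":0},{"x":0,"y":0,"z":-0.6,"yaw":0},{"x":0,"y":0,"z":-0.8,"yaw":0},{"x":0,"y":0,"z":-0.8,"yaw":0}]'
python3 - <<'E'
from h import *
info=r.camera_info('wrist');p,d=r.capture('wrist');cv2.imwrite('pics/w3.png',p[...,::-1])
R,G,B=[p[...,i].astype(int) for i in range(3)];m=(R>90)&(G<R*.5)&(B<R*.5);uv,P=cloud('wrist',d,m,info);print(len(uv),((P-SO)@RS).mean(0))
print(needle(r.capture('top')[0])[0])
go(np.array([0,0,.15])+.091*UP+.062*OUT)
E
```

```text
time_s: 22.35
tcp_pos: [0.5896, 0.0548, 0.2532]
eef_rot: [-179.8, -26.5, -15.6]
contact_force: [-19.9, 4.4, 15.2]
gripper_width: 0.0006
tcp stand [0.0478 0.0017 0.2532] units [-0.08  0.04  0.02] rot err tool(deg) [-0.04  3.48 -0.36] F [-19.9   4.4  15.2] w 0.0006 t 22.35
-7.1610484
time_s: 22.73
tcp_pos: [0.5605, 0.0619, 0.3063]
eef_rot: [179.9, -26.1, -15.5]
contact_force: [0.6, -0.2, 0.5]
gripper_width: 0.0005
660 [0.04717946 0.00148669 0.2498403 ]
-7.1610484
tcp stand [0.0186 0.0023 0.3094] units [-0.02  0.09  2.68] rot err tool(deg) [ 0.03  3.65 -0.31] F [-0.   1.1  0.1] w 0.0007 t 22.83
```

```bash
python3 -m inch '[{"x":-0.4,"y":0,"z":-0.8,"yaw":0},{"x":-0.5,"y":0,"z":-0.8,"yaw":0},{"x":-0.5,"y":0,"z":-0.8,"yaw":0},{"x":0,"y":0,"z":0,"yaw":0},{"x":0,"y":0,"z":0,"yaw":0}]'
python3 - <<'E'
from h import *
p,_=r.capture('top');print(needle(p)[0]); w,_=r.capture('wrist');cv2.imwrite('pics/w4.png',w[...,::-1])
print(r.get_state()['qd'].round(2))
E
```

```text
time_s: 23.25
tcp_pos: [0.5051, 0.0797, 0.3448]
eef_rot: [-180.0, -26.2, -15.6]
contact_force: [0.5, 0.2, -0.8]
gripper_width: 0.0004
-7.1610484
[-0.77  0.7  -0.01 -0.22 -0.11  0.32]
```

View pics/w4.png

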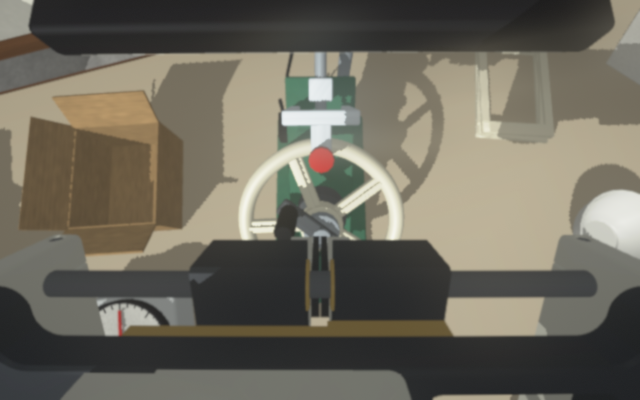

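The wrist view shows the cap back up at (321,160), the knob free at (287,220), the carton, frames and bowl in place, and the fingers clear of everything. Handing in.

```bash
python3 -c "
from plant import r;print(r.close_job())"
```

```text
the job is handed in; nothing more can be done
None
```

I found the highest spot of the rim, stopped the wheel with it at the probe, let go, and pressed the red marker down there. I then backed off and handed the job in at about 23 s. The hand-in reports no verdict.

- **Lean:** moves only allow a turn about the tool's own axis. I got the lean along the spindle by pushing the arm against the edge of its reach.
- **Finding the spot:** I took the knob near 6 o'clock and turned the wheel through about 300° in roughly 15° steps, reading the needle from the top camera. The highest spot is at a crank angle of about 51°. A lesser one, about 1.3 rad on the needle, is at about -117°. I did not scan the last 60° or so, around 6 o'clock; both spots had been found by then.
- **Last checks:**
  - The needle was about 2.32 rad above its starting position after release, between the two presses and after the last one.
  - The marker came down to a hard stop at about its full 8 mm and sprang back to its earlier height.
  - The fingers were clear at the end, and the bowl, frames and carton looked unmoved.
- **Not as planned:**
  - My first press ran hard onto the stop, at about 90 N wrist force against the 120 N limit, partly sideways.
  - I backed off and pressed again more gently, at 10–25 N, without moving the wheel.
  - The tool leaned about 4° short of the spindle, because the arm was at a joint limit near 6 o'clock. It did no harm.

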